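Let the halyard winch back to its stop and drop the pawl

TASK

The empty antenna-halyard winch on the radio bench must be let back and locked for re-roping: lift its pawl clear of the toothed wheel, turn the crank back (over the top, towards the pawl's pivot) until you feel the crank arm bear firmly but gently on the adjustable stop pin, then swing the pawl down until its nose is fully home in the gap that lies there, and let go. Do not ram the stop or force the pawl, and leave the mug, screwdriver, jar and Morse key where they are.

Things in the scene. Friction and masses are not known exactly. Their poses are not given: they have to be found in the camera images.
- winch: grey steel winch bolted to the bench: base plate 200 x 150 mm, two cheek plates (tops at 130 and 154 mm), drum with 96 mm flanges. Origin on the bench under the axle's middle; x points across the axle, away from the pawl's pivot; y along the axle towards the crank; z up. Axle 105 mm above the bench. Toothed wheel and pawl at y = -40 mm, crank arm at y = +70 mm. Cannot move.
- drum (a joint): angle of drum, toothed wheel and crank (rad). The handle stands (joint - 0.4) rad from straight up, leaning to winch +x when positive; turning back lowers it. It meets the stop pin somewhere from -0.07 to 0.16: feel for it. Drag 0.12 N m (2 N at the handle); stays where left. 8 teeth 14 mm high, one every 0.785 rad; starts about one tooth on; from -0.1 to 0.2 a gap lies under the nose.
- crank_grip (a point): middle of the crank's black round handle: 18 mm diameter, 56 mm long, along the winch's y axis (y = 78 to 134 mm), on a 75 mm crank radius about the axle; it passes over the top at 180 mm above the bench
- pawl (a joint): pawl angle (rad): 0 = nose fully home on the bottom of a gap, positive = lifted. The nose clears the teeth above 0.18; it can rise to 0.9. Its pivot is stiff: moving it takes 1 to 2 N at the tab and it stays where it is left, so it must be moved down too.
- pawl_tab (a point): point on the pawl's upright finger tab, a dark steel plate 16 mm along winch x, 12 mm thick along winch y; tab top 17 mm above, pawl bar's top 21 mm below this point. Home: over the axle, 193 mm above the bench. The bar lies along winch x; its pivot, parallel to winch y, is 90 mm from the tab on the -x side and 27 mm below this point (166 mm above the bench).
- stop: the adjustable stop: a small slotted plate on the crank-side cheek with a steel pin, 12 mm diameter, sticking out along winch y to y = 84 mm. Where the pin is clamped changes and is not told (origin: the plate's middle). The crank arm meets the pin 45 mm from the axle, so a push on the handle acts 1.7 times as hard. Rigid; 5 to 15 N at the handle is right, over 30 N on the pin is ramming.
- nose: the pawl's nose, a small block 8 x 12 mm pointing down 25 mm from the bar's centre line below the tab; it drops into the wheel's gaps; origin on the bar's centre line, 90 mm from the pivot. Takes up to 30 N.
- mug: white mug, 80 mm wide, 90 mm high, standing on the bench on the crank's side of the winch; origin under its middle. Leave alone.
- screwdriver: screwdriver, 190 mm long, black handle, lying on the bench on the pawl's side of the winch. Leave alone.
- jar: glass jar with steel lid, 56 mm wide, 75 mm high, beyond the winch; origin under its middle. Leave alone.
- morse_key: Morse key on a black base 100 x 60 mm, 43 mm high, beyond the winch. Leave alone.

How it is judged:
On the way, in this order (a step that is already met when the one before it is completed fails the run):
1. the pawl is lifted clear of the wheel before the drum is turned back (value of joint pawl above 0.2 rad and value of joint drum above 0.6 rad), for 0.2 s.
2. with the pawl clear, the crank arm bears on the stop pin (over 4 N on the pin) (contact force between stop and anything else above 4 N and value of joint drum below 0.22 rad and value of joint pawl above 0.18 rad), for 0.2 s.
At the end, for the whole second after the job is handed in: the drum is in the gap that lies under the nose at the stop (drum angle between -0.12 and 0.22 rad), the pawl's nose is fully home in it (pawl angle under 0.05 rad), and both are at rest (value of joint drum between -0.12 and 0.22 rad and value of joint pawl below 0.05 rad and velocity of joint drum between -0.05 and 0.05 rad/s and velocity of joint pawl between -0.05 and 0.05 rad/s); the robot touches nothing.
It fails at once if the crank rammed on its stop (over 30 N on the pin) (contact force between stop and anything else above 30 N).
It fails at once if the pawl's nose forced against the wheel (over 30 N) (contact force between nose and anything else above 30 N).
It fails at once if a bystander moved more than 15 mm (distance of any of mug, screwdriver, jar, morse_key from where it was at the start of the episode above 0.015 m).
It also fails if it takes over 72 s, if anything falls off the work surface, if the arm or the gripper's body presses on something with over 40 N, if the wrist force passes 120 N, or if a joint passes its speed limit or range.

ROBOT

A 6-joint arm with a two-finger parallel gripper is mounted at the origin on the work surface. World frame = base frame: x ahead of the robot, y to its left, z up, the work surface at z = 0. Lengths are in m, angles in rad, forces in N, time in s.
With the tool pointing down it reaches from about 0.3 to 0.775 m from the base axis. Payload 14.6 kg.
Tool frame: the origin (TCP) lies between the finger pads; the fingertips stand 8 mm ahead of it and the grasp point (between the pads) lies 11 mm behind it (ctrl.tip_reach is the distance from the TCP to the fingertips, in m); y points along the fingers, z is the direction in which the jaws open and shut, and the axes are right-handed (so a half turn about y gives the same grasp; the last joint's range is limited). The gripper opens to 94 mm and grips with 3 to 60 N. Pads are 16 mm wide; open, the fingers measure 119 mm over their backs; the gripper's body (75 mm by 177 mm) begins 78 mm behind the grasp point.
Start: joints at [1.083, 0.3, 1.521, -0, 1.321, -0.067], TCP at [0.225, 0.502, 0.213] pointing down, gripper open.
Joint ranges: [-3.03, 3.03], [-0.79, 2.21], [0.23, 2.52], [-1.04, 4.18], [0, 3.07], [-2.55, 2.55]. Speed limits (rad/s): [2.22, 2.22, 2.57, 3.14, 3.14, 3.14].

INTERFACE

Orientations are given as [roll, pitch, yaw] about the fixed x, y, z axes, in that order (R = Rz(yaw) Ry(pitch) Rx(roll)).
In Python, from station import ctrl gives the robot as it stands.
- The arm moves only by the tool play_rows, never from a script. Its arguments are lists of equal length, an entry for each row: "twist": the turn, a rotation vector about the world's x, y, z as a fraction of full scale, a list of three; "travel": the shift along the world's x, y, z as a fraction of full scale, a list of three; "grip": the gripper's target within -1 to 1 (shut at 1, half-way at 0, fully open at -1). A call has 1 to 12 rows; each row shifts and turns the commanded pose from where the row before left it; what a row does not reach is not made up. Full scale, the value 1, is 5 cm for a shift and 90 degrees for a turn. A row lasts 1/10 s, in which the tool goes at most 50 mm and 8.59 degrees, less where a joint would pass 70% of its speed; a pose out of reach is approached as far as the arm can. A call with a number of a shift or a turn outside -1 to 1 is refused whole. A call with a gripper value outside its range is refused whole. The fingers move at their own pace and stop on an object; "force" is the grip in N (left out, the last holds). Time passes only in rows, so rows that do not move let the fingers close. It gives the time, the measured TCP pose, the force and the opening at its end, in the units of the state.
- ctrl.get_obs(): the state, without advancing time (a new reading comes with each control period).
- ctrl.camera(name): name is "scene" or "top" or "wrist"; returns a dict with "img" (480x640x3 uint8, red, green, blue), "vfov" (degrees; the focal length in pixels is half the picture's height over the tangent of half this angle, whatever the lens; pixels are square), "cx", "cy" (the principal point, pixels), "rvec" (rotation vector, rad) and "tvec" (3), from world to camera coordinates, as OpenCV has them. Camera axes: x right, y down, z forward; pixel columns grow to the right and rows downward; lengths in m; the calibration is good to about 2 mm. A picture is of the moment at which its call begins. There is no depth.
- ctrl.hand_in(): hands the job in, once; it reports no verdict.
Trained networks look in a picture, given as the dict that the camera call returned (one of the last four; its "shot" number tells which), for a name from the list of things; names that differ only in an ending like _2 or _b are one class to them, and where a whole thing is asked for, a point or a joint stands for the part that bears it (a point fixed in the world has none). Each returns a list of dicts, best first, with "confidence" (0 to 1); they miss things now and then, are a little off and sometimes report something else, mostly with a low value. They report only what shows in the picture. A call takes as long as a camera call.
- ctrl.boxes_of(name, picture): "point" ([column, row] in pixels, amid what is visible of it).
- ctrl.trace(name, picture): "pixels" (480x640 bool, what is visible of it) and "point" ([column, row] in pixels, amid what is visible of it).
The state is a dict: "time_s": time; "qpos": joint angles; "joint_vel": joint speeds; "tau": joint torques, N m; "ee_pos": TCP position; "eef_rot": TCP orientation; "force": force on the tool from outside, world axes, zero at the start; "moment": the same for the moment, N m; "grip_width": finger opening in m.
Only numpy, scipy, OpenCV 4.12 (cv2) and the standard library are available. Lean on these libraries where they do the work, as an engineer would, in place of code of your own. Each camera call takes 0.05 s, during which the arm holds its last target.

## Working session

There is one attempt and no reset: what is moved stays moved. The work goes in short steps, Python scripts to look and compute and a tool call to move; the robot and the scene stay as the last step left them, time stands still between calls to the robot, and variables do not carry over. Pictures are saved under pics/ and viewed, and the job is handed in when it is done.

Besides the shell and the picture viewer there is one more tool, called after "Request:" as name(argument=value, ...) on one line, values as JSON. play_rows: Moves the arm, as the interface text tells. Its arguments: {"type":"object","properties":{"twist":{"type":"array"},"travel":{"type":"array"},"grip":{"type":"array"},"force":{"type":"number"}},"required":["twist","travel","grip"]}

```bash
ls; mkdir -p pics; cat > h.py <<'E'
import numpy as np, cv2
from station import ctrl
def K(p):
    f=240/np.tan(np.radians(p["vfov"])/2); return np.array([[f,0,p["cx"]],[0,f,p["cy"]],[0,0,1]])
def proj(p,X):
    return cv2.projectPoints(np.atleast_2d(np.array(X,float)),np.array(p["rvec"],float),np.array(p["tvec"],float),K(p),None)[0][:,0]
def ray(p,uv):
    R=cv2.Rodrigues(np.array(p["rvec"],float))[0]; t=np.array(p["tvec"],float)
    d=R.T@np.linalg.inv(K(p))@np.array([uv[0],uv[1],1.]); return -R.T@t, d/np.linalg.norm(d)
def atz(p,uv,z):
    o,d=ray(p,uv); return o+d*(z-o[2])/d[2]
def save(p,n): cv2.imwrite("pics/"+n+".png",cv2.cvtColor(p["img"],cv2.COLOR_RGB2BGR))
E
python3 - <<'E'
from h import *
for n in ["scene","top","wrist"]:
    p=ctrl.camera(n); save(p,n+"0"); print(n,p["vfov"],ray(p,(p["cx"],p["cy"])), [k for k in p])
    for o in ["winch","crank_grip","pawl_tab","stop","nose","mug","screwdriver","jar","morse_key","drum","pawl"]:
        r=ctrl.boxes_of(o,p); print(o,[(np.round(x["point"],1).tolist(),round(x["confidence"],2)) for x in r[:2]])
print(ctrl.get_obs(), ctrl.tip_reach)
E
```

```text
pics
scene 53.13830677701957 (array([ 0.96364291, -0.27455763,  0.82050532]), array([-0.40080971,  0.39337655, -0.82740949])) ['img', 'vfov', 'cx', 'cy', 'rvec', 'tvec', 'shot']
winch [([278.1, 218.1], 0.63)]
crank_grip [([285.0, 201.7], 0.89)]
pawl_tab [([249.9, 183.4], 0.58)]
stop [([298.0, 163.0], 0.43), ([372.8, 269.4], 0.41)]
nose []
mug [([383.2, 160.7], 0.77)]
screwdriver [([196.4, 277.2], 0.75)]
jar [([330.7, 298.1], 0.67)]
morse_key []
drum [([285.2, 204.1], 0.64)]
pawl [([252.8, 185.8], 0.9), ([198.4, 278.8], 0.56)]
top 46.68507026851209 (array([0.40780956, 0.072139  , 1.33377114]), array([ 0.16973366, -0.00820347, -0.98545583])) ['img', 'vfov', 'cx', 'cy', 'rvec', 'tvec', 'shot']
winch [([317.1, 293.8], 0.93), ([399.3, 305.3], 0.55)]
crank_grip [([308.9, 277.3], 0.82), ([341.9, 302.9], 0.16)]
pawl_tab [([341.8, 298.0], 0.56)]
stop [([287.9, 291.9], 0.51)]
nose []
mug [([200.0, 273.9], 0.58)]
screwdriver [([396.3, 300.3], 0.71), ([313.0, 279.9], 0.48)]
jar [([334.8, 209.0], 0.83), ([340.4, 299.5], 0.39)]
morse_key [([284.8, 207.8], 0.56)]
drum [([312.6, 278.9], 0.85)]
pawl 
[... 277 characters left out ...]
ewdriver []
jar []
morse_key []
drum []
pawl []
{'time_s': 1.8, 'qpos': array([ 1.08334813e+00,  2.99879167e-01,  1.52100256e+00,  9.07237994e-06,
        1.32069752e+00, -6.66079595e-02]), 'joint_vel': array([ 0.00083393, -0.00126686, -0.00041101,  0.00058435,  0.00040404,
        0.00012669]), 'tau': array([-8.74397901e-04, -5.31663680e+01, -3.52911043e+01,  7.07561988e-02,
        2.13842466e-02, -2.01385132e-05]), 'ee_pos': array([0.22469009, 0.50199956, 0.21345593]), 'eef_rot': array([-1.57078236e+00,  7.87812909e-06, -4.20842484e-01]), 'force': array([0.11534325, 0.4223468 , 0.6106244 ]), 'moment': array([ 0.05616597,  0.04379535, -0.01399998]), 'grip_width': 0.09403452130114939} 0.008
```

```bash
python3 - <<'E'
import cv2
a=cv2.imread("pics/scene0.png")[100:320,150:450]; b=cv2.imread("pics/top0.png")[180:350,170:430]
cv2.imwrite("pics/s1.png",cv2.resize(a,(800,587),interpolation=cv2.INTER_CUBIC))
cv2.imwrite("pics/t1.png",cv2.resize(b,(780,510),interpolation=cv2.INTER_CUBIC))
E
```

```text
(no output)
```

View pics/s1.png

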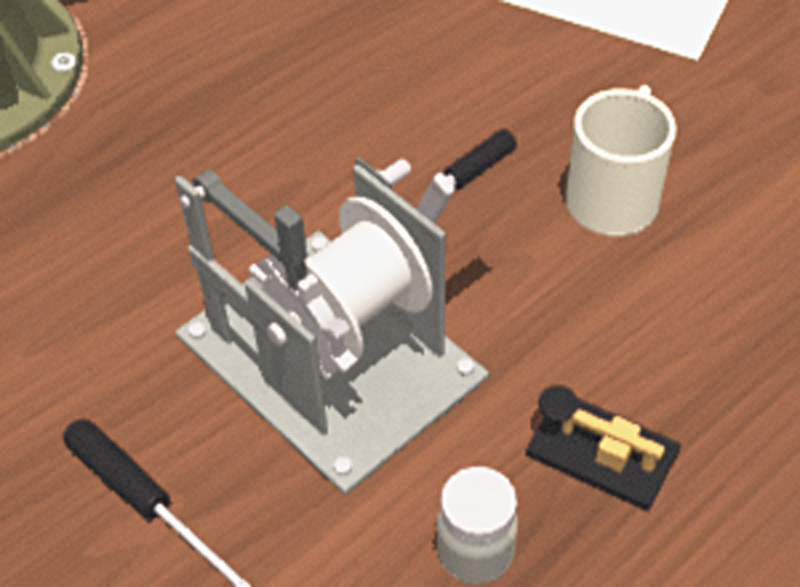

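View pics/t1.png

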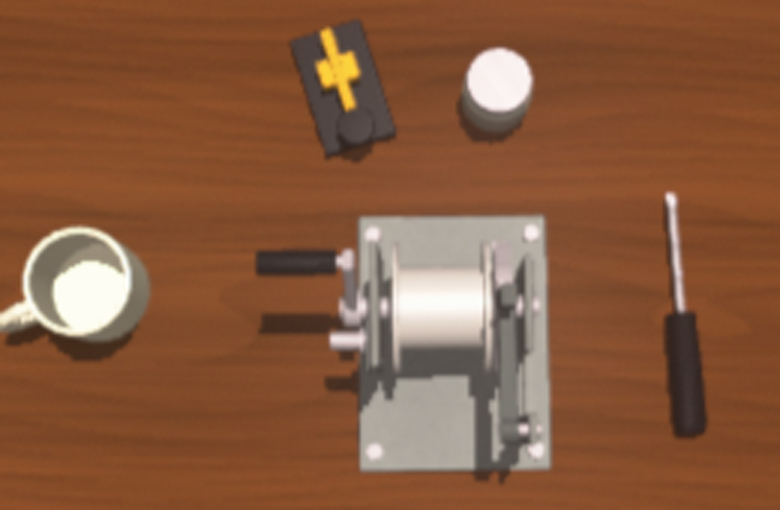

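View pics/top0.png

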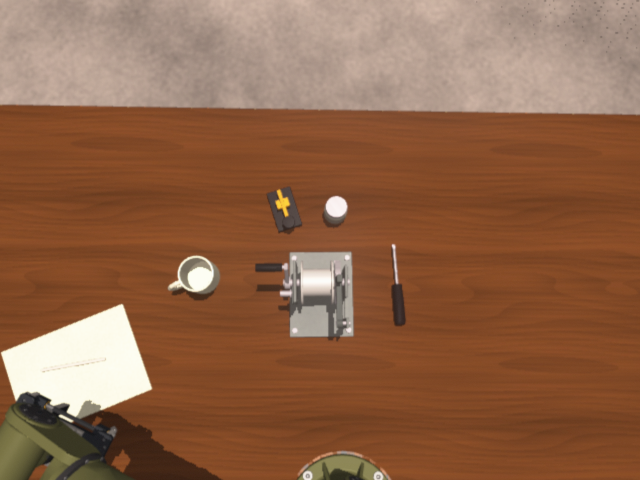

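```bash
cat > fit.py <<'E'
from h import *
from scipy.optimize import least_squares
ps=ctrl.camera("scene"); pt=ctrl.camera("top")
S=lambda u,v:(u/2.6667+150,v/2.6667+100); T=lambda u,v:(u/3+170,v/3+180)
def model(q):
    x,y,yaw,d,px,py,pz,sx,sz=q
    c,s=np.cos(yaw),np.sin(yaw)
    a=d-0.4; hx,hz=.075*np.sin(a),.105+.075*np.cos(a)
    W={"ho":(hx,.134,hz),"hi":(hx,.078,hz),"tab":(0,-.04,.210),"pin":(sx,.084,sz),
     "c1":(px-.1,py-.075,pz),"c2":(px+.1,py-.075,pz),"c3":(px+.1,py+.075,pz),"c4":(px-.1,py+.075,pz)}
    return {k:(x+c*p[0]-s*p[1],y+s*p[0]+c*p[1],p[2]) for k,p in W.items()}
obsS={"ho":S(508,140),"hi":S(450,175),"tab":S(289,210),"pin":S(405,167),"c1":S(178,332),"c2":S(346,490),"c3":S(487,374)}
obsT={"ho":T(257,263),"hi":T(338,262),"tab":T(507,290),"pin":T(331,341),"c1":T(549,468),"c2":T(544,215),"c3":T(360,216),"c4":T(360,470)}
def res(q):
    m=model(q); r=[]
    for p,o in((ps,obsS),(pt,obsT)):
        k=list(o); r.append((proj(p,[m[i] for i in k])-np.array([o[i] for i in k])).ravel())
    return np.concatenate(r)
s=least_squares(res,[.5,0.03,0,.785,0,0,.008,-.03,.14],loss="soft_l1")
print(np.round(s.x,4)); print(np.round(res(s.x).reshape(-1,2),1))
E
python3 fit.py
```

```text
[ 0.5048  0.0589  0.0242  0.7409 -0.0211 -0.0057  0.0046 -0.0277  0.1414]
[[-0.6 -1.2]
 [-0.4  1.1]
 [-0.7  1.9]
 [-0.6  0.1]
 [-2.1 -0.1]
 [-1.5  1. ]
 [ 0.3 -0.1]
 [-1.2 -0.4]
 [-1.3 -0.4]
 [-0.1  0.2]
 [-0.9 -0.4]
 [-0.1 -0.2]
 [-0.3 -0.3]
 [-1.2  0. ]
 [-0.9 -0.1]]
```

Request:
play_rows(twist=[[0,0,0.024],[0,0,0.024],[0,0,0.024],[0,0,0.024],[0,0,0.024],[0,0,0.024],[0,0,0.024],[0,0,0.024],[0,0,0.024],[0,0,0.024],[0,0,0.024],[0,0,0.024]], travel=[[0.35,-0.6,0.25],[0.5,-0.8,0.25],[0.5,-0.8,0.25],[0.5,-0.8,0.25],[0.5,-0.8,0.25],[0.5,-0.8,0.25],[0.5,-0.8,0.25],[0.5,-0.8,0],[0.5,-0.8,0],[0.5,-0.8,0],[0.3,-0.8,0],[0.2,-0.4,0]], grip=[-0.2,-0.2,-0.2,-0.2,-0.2,-0.2,-0.2,-0.2,-0.2,-0.2,-0.2,-0.2], force=10)

```text
time_s: 3.1
ee_pos: [0.4928, 0.0492, 0.3008]
eef_rot: [-1.571, 0.0, 0.031]
force: [0.5, 0.3, -0.2]
grip_width: 0.0565
```

```bash
python3 - <<'E'
from h import *
p=ctrl.camera("wrist"); save(p,"w1"); q=ctrl.camera("scene"); save(q,"s2"); print(ray(p,(320,240))); 
print(ctrl.get_obs()["ee_pos"])
import pickle; pickle.dump((p,q),open("p1.pkl","wb"))
for o in ["mug","jar"]:
    r=ctrl.boxes_of(o,q); print(o,[atz(q,x["point"],.045) for x in r[:1]])
E
```

```text
(array([0.40892104, 0.04707018, 0.47253459]), array([ 0.28998572, -0.0068326 , -0.95700658]))
[0.49284211 0.04983658 0.30063093]
mug [array([0.52024051, 0.34689867, 0.045     ])]
jar [array([0.68495293, 0.02027253, 0.045     ])]
```

View pics/w1.png

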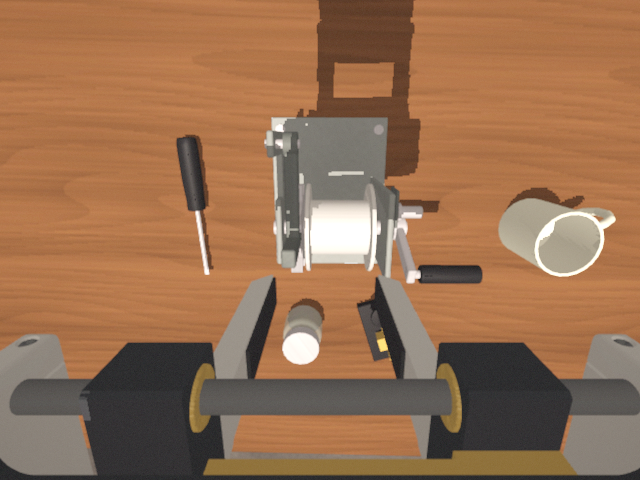

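View pics/s2.png

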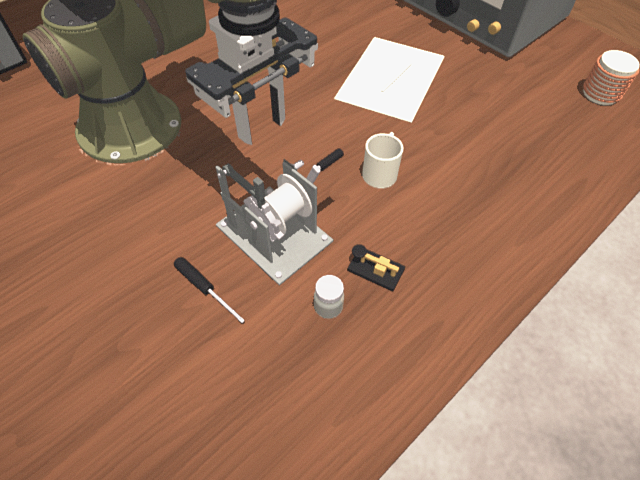

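```bash
python3 - <<'E'
import cv2
a=cv2.imread("pics/w1.png")[110:300,250:500]
cv2.imwrite("pics/w1z.png",cv2.resize(a,(750,570),interpolation=cv2.INTER_CUBIC))
E
```

```text
(no output)
```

View pics/w1z.png

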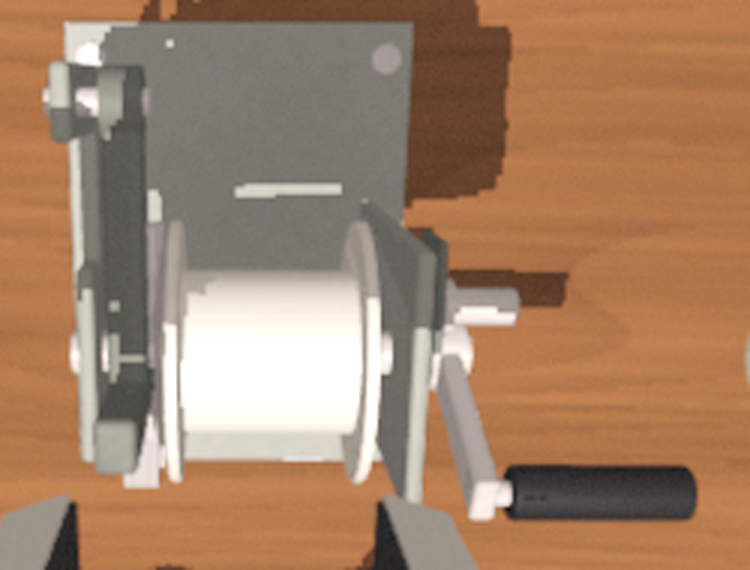

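```bash
sed -i 's/^ps=.*/import pickle; pw,_=pickle.load(open("p1.pkl","rb")); ps=ctrl.camera("scene"); pt=ctrl.camera("top")/; s/(pt,obsT))/(pt,obsT),(pw,obsW))/' fit.py
sed -i 's/^S=.*/S=lambda u,v:(u\/2.6667+149.5,v\/2.6667+99.5); T=lambda u,v:(u\/3+169.5,v\/3+179.5); Wc=lambda u,v:(u\/3+249.5,v\/3+109.5)/; s/^def res/obsW={"ho":Wc(694,493),"hi":Wc(505,493),"tab":Wc(116,446),"pin":Wc(518,305),"c1":Wc(65,22),"c4":Wc(412,22)}\ndef res/' fit.py
cat >> fit.py <<'E'
print(np.round({k:np.round(v,4) for k,v in model(s.x).items()}["tab"],4))
for k in["tab","ho","hi","pin"]:print(k,np.round(model(s.x)[k],4))
E
python3 fit.py
```

```text
[ 0.5041  0.0595  0.0235  0.757  -0.0199 -0.0057  0.0059 -0.0265  0.1447]
[[ 0.4 -0.5]
 [ 0.6  1.7]
 [-0.2  2. ]
 [ 0.3 -0.6]
 [-1.2  0. ]
 [-0.7  1.2]
 [ 1.2  0.1]
 [-1.  -0.2]
 [-1.1 -0.2]
 [ 0.   1. ]
 [-0.8 -0.3]
 [ 0.2  0. ]
 [-0.  -0.1]
 [-1.   0.2]
 [-0.8  0.1]
 [-2.2 -0.3]
 [ 0.9 -0.8]
 [-0.1  0.4]
 [-0.8 -0.1]
 [-0.4 -0.4]
 [ 0.5  0.4]]
[0.5051 0.0196 0.21  ]
tab [0.5051 0.0196 0.21  ]
ho [0.5272 0.1941 0.1753]
hi [0.5285 0.1381 0.1753]
pin [0.4757 0.1429 0.1447]
```

Request:
play_rows(twist=[[0,0,0],[0,0,0],[0,0,0],[0,0,0],[0,0,0],[0,0,0]], travel=[[0.12,-0.3,-0.3],[0.12,-0.31,-0.5],[0,0,-0.6],[0,0,-0.5],[0,0,-0.31],[0,0,0]], grip=[-0.2,-0.2,-0.2,-0.2,-0.2,-0.2])

```text
time_s: 4.0
ee_pos: [0.5031, 0.0226, 0.1888]
eef_rot: [-1.571, 0.003, 0.033]
force: [-0.3, -1.2, 0.6]
grip_width: 0.0564
```

```bash
python3 - <<'E'
from h import *
p=ctrl.camera("wrist"); save(p,"w2"); q=ctrl.camera("scene")
cv2.imwrite("pics/s3.png",cv2.resize(cv2.cvtColor(q["img"][60:300,150:450],cv2.COLOR_RGB2BGR),(750,600)))
E
```

```text
(no output)
```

View pics/w2.png

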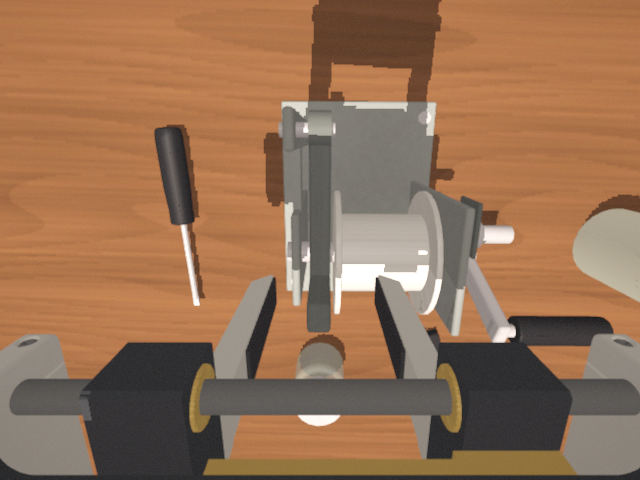

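View pics/s3.png

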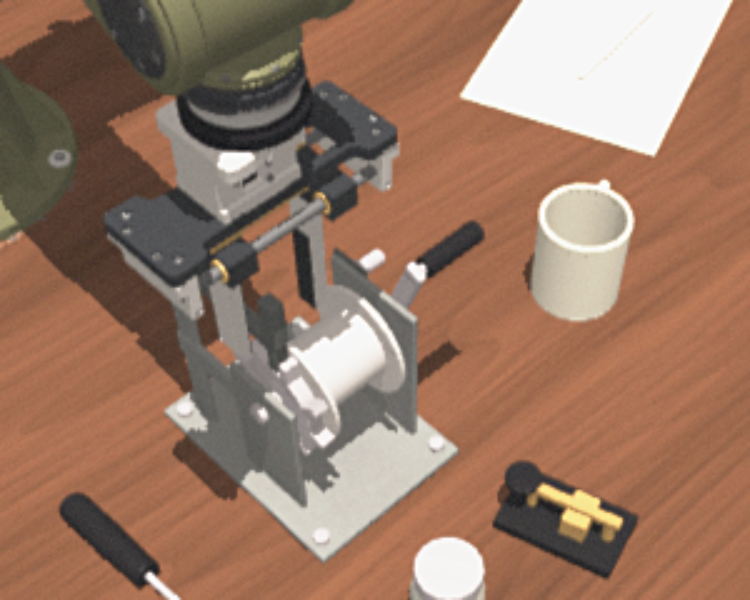

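```bash
python3 - <<'E'
from h import *
o=ctrl.get_obs(); print(o["ee_pos"],o["force"],o["time_s"])
p=ctrl.camera("scene"); x=o["ee_pos"]
print("tip proj",(proj(p,[x-[0,0,.008], x+[0,.028,-.008],x+[0,-.028,-.008],(.505,.0195,.21),(.505,.0195,.172)])-[150,60])*2.5)
E
```

```text
[0.50426473 0.02225101 0.19126014] [1.60632061 0.88217678 0.15447897] 4.1
tip proj [[275.26471408 323.76560237]
 [306.50985895 303.04154893]
 [243.17722725 345.04835829]
 [269.08888855 300.60536095]
 [274.33638766 336.90571371]]
```

Request:
play_rows(twist=[[0,0,0],[0,0,0],[0,0,0],[0,0,0],[0,0,0],[0,0,0],[0,0,0]], travel=[[0,-0.06,0],[0,0,0],[0,0,0],[0,0,0],[0,0,0],[0,0,0],[0,0,0]], grip=[-0.2,1,1,1,1,1,1], force=8)

```text
time_s: 4.85
ee_pos: [0.5042, 0.0187, 0.1904]
eef_rot: [-1.57, -0.0, 0.032]
force: [0.2, 16.7, 0.9]
grip_width: 0.0117
```

Request:
play_rows(twist=[[0,0,0],[0,0,0]], travel=[[0,0.03,0],[0,0,0]], grip=[1,1])

```text
time_s: 5.05
ee_pos: [0.5042, 0.0194, 0.1904]
eef_rot: [-1.572, 0.0, 0.031]
force: [-0.6, -5.4, 0.1]
grip_width: 0.012
```

Request:
play_rows(twist=[[0,0,0],[0,0,0],[0,0,0],[0,0,0],[0,0,0],[0,0,0],[0,0,0],[0,0,0],[0,0,0],[0,0,0]], travel=[[-0.032,-0.006,0.077],[-0.035,0,0.076],[-0.038,0,0.074],[-0.042,0,0.073],[-0.045,0,0.071],[-0.048,0,0.069],[-0.051,0,0.066],[-0.054,0,0.064],[0,0,0],[0,0,0]], grip=[1,1,1,1,1,1,1,1,1,1])

```text
time_s: 6.05
ee_pos: [0.4868, 0.0189, 0.2194]
eef_rot: [-1.572, -0.0, 0.031]
force: [-0.1, -7.1, 1.7]
grip_width: 0.012
```

```bash
python3 - <<'E'
from h import *
q=ctrl.camera("scene")
cv2.imwrite("pics/s4.png",cv2.resize(cv2.cvtColor(q["img"][60:300,150:450],cv2.COLOR_RGB2BGR),(750,600)))
print(ctrl.get_obs()["ee_pos"])
E
```

```text
[0.48675518 0.01894614 0.21932904]
```

View pics/s4.png

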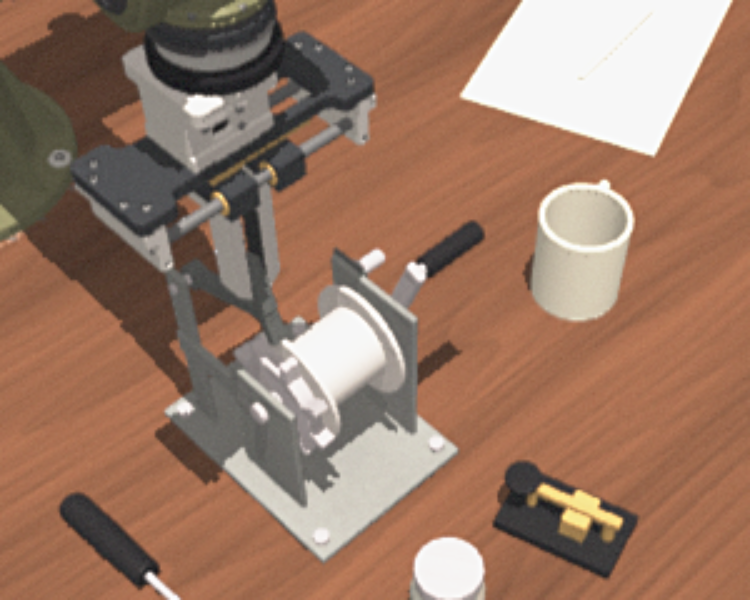

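Request:
play_rows(twist=[[0,0,0],[0,0,0],[0,0,0],[0,0,0],[0,0,0],[0,0,0],[0,0,0],[0,0,0],[0,0,0],[0,0,0],[0,0,0],[0,0,0]], travel=[[0,0,0],[0,0,0],[0,0,0],[0,0,0.3],[0,0,0.7],[0,0,0.7],[0.35,0.5,0],[0.35,0.6,0],[0.35,0.6,0],[0.35,0.6,0],[0.35,0.6,0],[0,0,0]], grip=[-0.2,-0.2,-0.2,-0.2,-0.2,-0.2,1,1,1,1,1,1])

```text
time_s: 7.3
ee_pos: [0.5751, 0.1677, 0.3027]
eef_rot: [-1.57, 0.002, 0.035]
force: [-0.5, -0.3, -1.0]
grip_width: 0.0115
```

```bash
python3 - <<'E'
from h import *
q=ctrl.camera("scene"); x=ctrl.get_obs()["ee_pos"]; print(x,ctrl.get_obs()["force"])
cv2.imwrite("pics/s5.png",cv2.resize(cv2.cvtColor(q["img"][60:300,150:450],cv2.COLOR_RGB2BGR),(750,600)))
# predicted tab top vs angle
for th in (0,.1,.2,.3,.4):
    r=np.array([.09*np.cos(th)-.044*np.sin(th),.09*np.sin(th)+.044*np.cos(th)])
    print(th,(proj(q,[(.415+r[0],.0195,.166+r[1])])-[150,60])*2.5)
E
```

```text
[0.57455523 0.16619828 0.30298915] [-0.83167    -0.85067899  0.06369272]
0 [[269.08888855 300.60536095]]
0.1 [[263.24531156 287.78374313]]
0.2 [[256.60271417 274.62753418]]
0.3 [[249.23442511 261.30335478]]
0.4 [[241.22787563 247.9854197 ]]
```

View pics/s5.png

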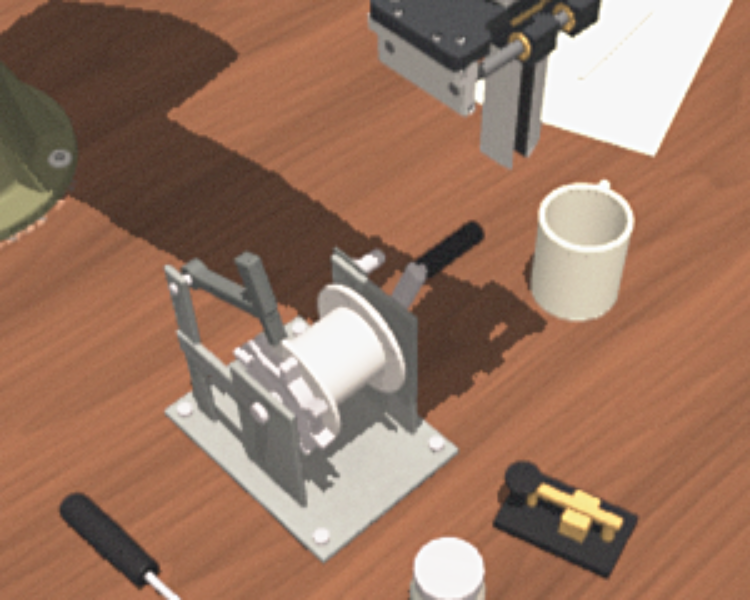

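Request:
play_rows(twist=[[0,0,0],[0,0,0],[0,0,0],[0,0,0],[0,0,0]], travel=[[0,0,-0.6],[0,0,-0.8],[0,0,-0.8],[0,0,-0.46],[0,0,0]], grip=[1,1,1,1,1])

```text
time_s: 7.85
ee_pos: [0.5729, 0.1637, 0.1681]
eef_rot: [-1.572, 0.005, 0.031]
force: [-0.2, -0.2, -0.0]
grip_width: 0.0008
```

```bash
python3 - <<'E'
from h import *
q=ctrl.camera("scene"); x=ctrl.get_obs()["ee_pos"]; print(x,ctrl.get_obs()["force"])
cv2.imwrite("pics/s6.png",cv2.resize(cv2.cvtColor(q["img"][60:300,150:450],cv2.COLOR_RGB2BGR),(750,600)))
E
```

```text
[0.57390901 0.16403378 0.17069558] [ 0.92981475 -0.75058751  1.30190886]
```

View pics/s6.png

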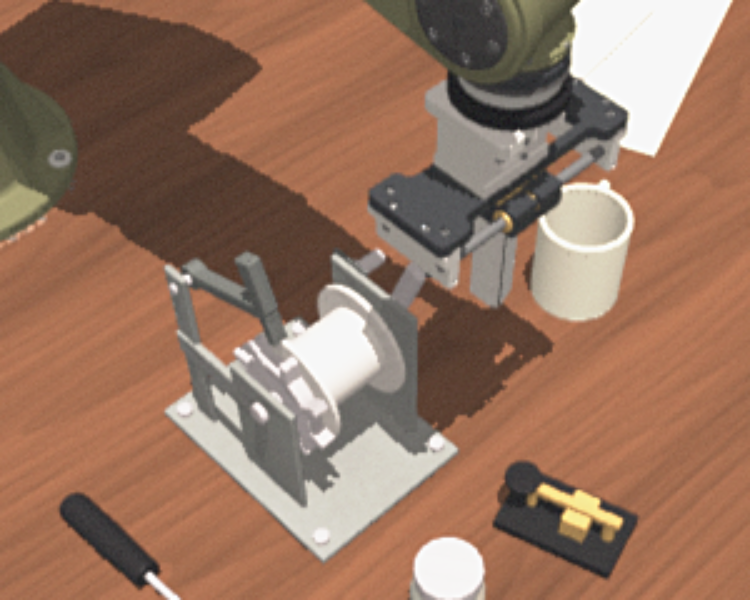

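Request:
play_rows(twist=[[0,0,0],[0,0,0],[0,0,0],[0,0,0],[0,0,0],[0,0,0],[0,0,0],[0,0,0]], travel=[[-0.2,0,0],[-0.2,0,0],[-0.1,0,0],[-0.1,0,0],[-0.08,0,0],[-0.08,0,0],[-0.08,0,0],[0,0,0]], grip=[1,1,1,1,1,1,1,1])

```text
time_s: 8.7
ee_pos: [0.5319, 0.1647, 0.1708]
eef_rot: [-1.571, 0.001, 0.032]
force: [-0.4, -0.7, -0.3]
grip_width: 0.0005
```

```bash
python3 - <<'E'
from h import *
q=ctrl.camera("scene"); x=ctrl.get_obs()["ee_pos"]; print(x,ctrl.get_obs()["force"])
cv2.imwrite("pics/s7.png",cv2.resize(cv2.cvtColor(q["img"][100:260,220:420],cv2.COLOR_RGB2BGR),(750,600)))
E
```

```text
[0.53195241 0.16468078 0.17067544] [0.43816935 0.25743785 0.16154208]
```

View pics/s7.png

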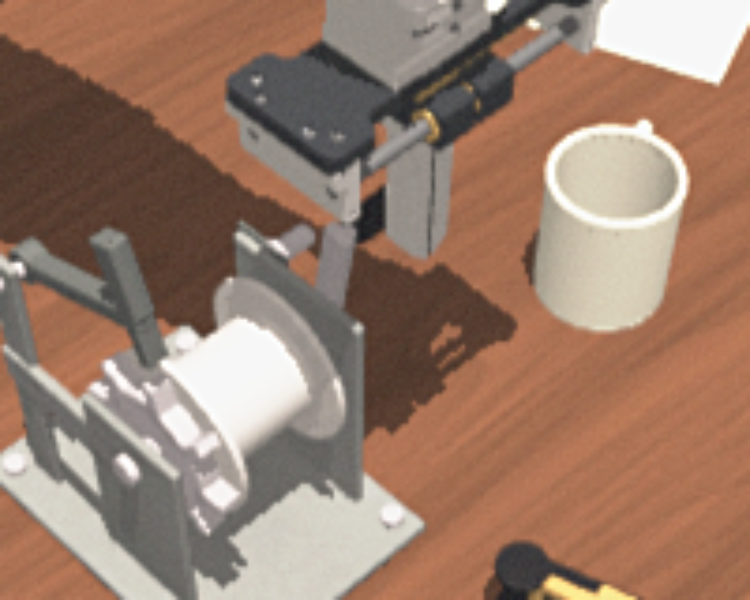

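Request:
play_rows(twist=[[0,0,0],[0,0,0],[0,0,0],[0,0,0],[0,0,0],[0,0,0]], travel=[[-0.06,0,0],[-0.06,0,0],[-0.06,0,0],[-0.06,0,0],[-0.04,0,0],[-0.03,0,0]], grip=[1,1,1,1,1,1])

```text
time_s: 9.35
ee_pos: [0.5167, 0.1647, 0.171]
eef_rot: [-1.571, 0.0, 0.032]
force: [1.2, 0.2, 0.5]
grip_width: 0.0005
```

```bash
python3 - <<'E'
from h import *
q=ctrl.camera("scene"); p=ctrl.camera("wrist"); save(p,"w8"); x=ctrl.get_obs()["ee_pos"]; print(x,ctrl.get_obs()["force"])
cv2.imwrite("pics/s8.png",cv2.resize(cv2.cvtColor(q["img"][100:260,220:420],cv2.COLOR_RGB2BGR),(750,600)))
E
```

```text
[0.51660052 0.1647281  0.17084173] [ 0.15935537 -0.01605349 -1.05959514]
```

View pics/s8.png

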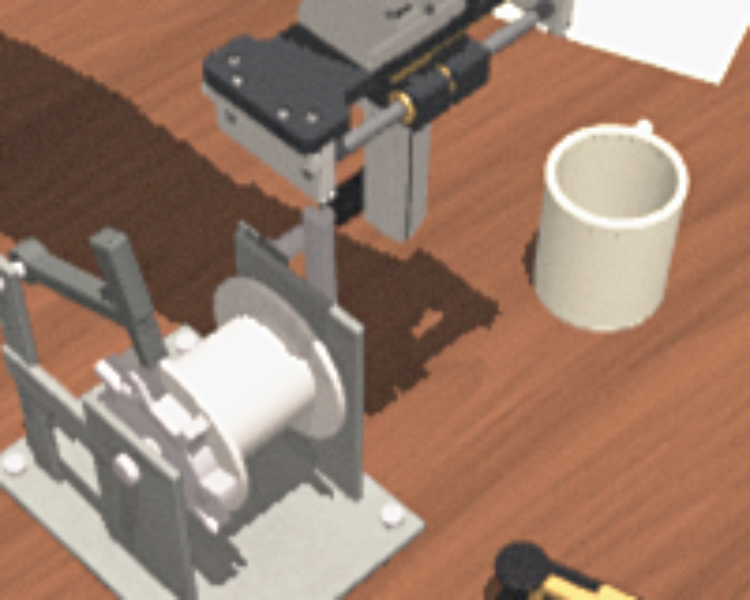

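View pics/w8.png

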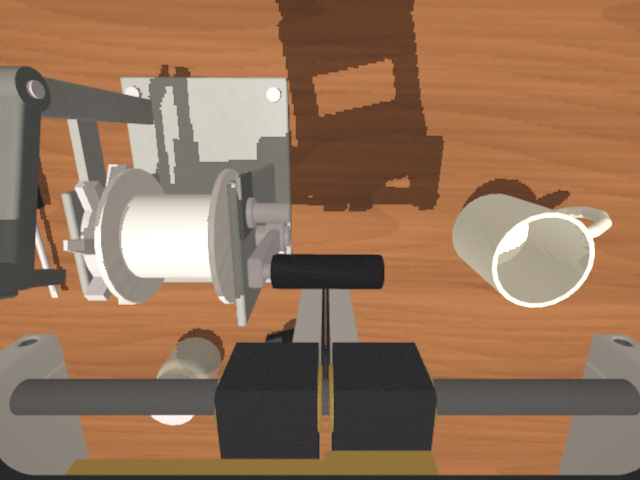

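Request:
play_rows(twist=[[0,0,0],[0,0,0],[0,0,0],[0,0,0],[0,0,0]], travel=[[-0.05,0,0],[-0.05,0,0],[-0.04,0,0],[-0.03,0,0],[-0.02,0,0]], grip=[1,1,1,1,1])

```text
time_s: 9.95
ee_pos: [0.5072, 0.1646, 0.1708]
eef_rot: [-1.571, 0.0, 0.032]
force: [1.6, -1.3, -0.6]
grip_width: 0.0003
```

Request:
play_rows(twist=[[0,0,0],[0,0,0],[0,0,0]], travel=[[-0.01,0,0],[-0.01,0,0],[-0.01,0,0]], grip=[1,1,1])

```text
time_s: 10.25
ee_pos: [0.5059, 0.1647, 0.1708]
eef_rot: [-1.571, 0.0, 0.032]
force: [1.9, -1.2, -1.6]
grip_width: 0.0005
```

Request:
play_rows(twist=[[0,0,0],[0,0,0]], travel=[[-0.01,0,0],[-0.01,0,0]], grip=[1,1])

```text
time_s: 10.45
ee_pos: [0.5049, 0.1647, 0.1709]
eef_rot: [-1.571, 0.0, 0.032]
force: [1.6, -1.0, -1.9]
grip_width: 0.0005
```

```bash
python3 - <<'E'
from h import *
p=ctrl.camera("wrist"); t=ctrl.camera("top"); o=ctrl.get_obs();print(o["ee_pos"],o["force"])
cv2.imwrite("pics/w9.png",cv2.resize(cv2.cvtColor(p["img"][180:300,220:370],cv2.COLOR_RGB2BGR),(750,600)))
cv2.imwrite("pics/t9.png",cv2.resize(cv2.cvtColor(t["img"][250:320,240:330],cv2.COLOR_RGB2BGR),(720,560)))
E
```

```text
[0.50481169 0.16477118 0.17088707] [ 0.41958766  0.90296088 -0.45906947]
```

View pics/w9.png

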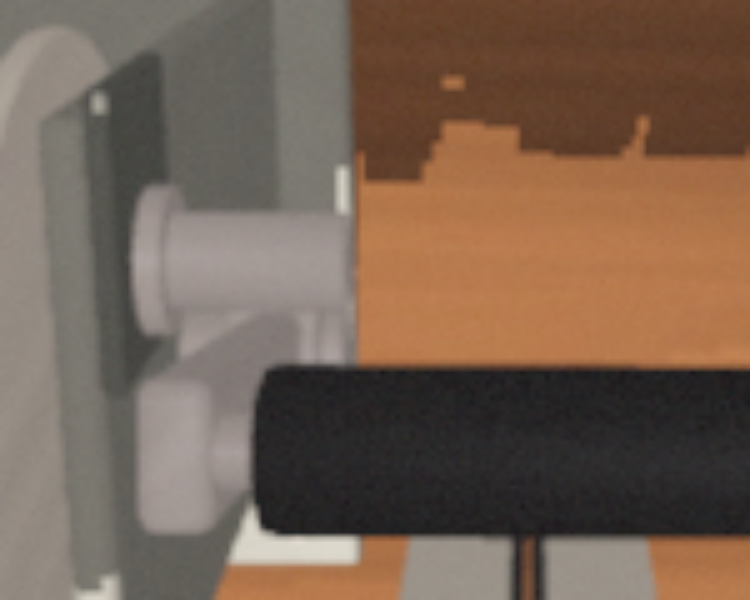

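Request:
play_rows(twist=[[0,0,0],[0,0,0]], travel=[[-0.008,0,0],[-0.006,0,0]], grip=[1,1])

```text
time_s: 10.75
ee_pos: [0.5042, 0.1648, 0.1709]
eef_rot: [-1.571, 0.0, 0.032]
force: [1.1, 0.4, -2.2]
grip_width: 0.0003
```

```bash
python3 - <<'E'
from h import *
from scipy.optimize import brentq
p=ctrl.camera("wrist")
W=lambda l:np.array([.5041+l[0]*np.cos(.0235)-l[1]*np.sin(.0235),.0595+l[0]*np.sin(.0235)+l[1]*np.cos(.0235),l[2]])
f=lambda q:proj(p,W((.075*np.sin(q-.4),.1,.105+.075*np.cos(q-.4))))[0,1]
for q in(.2,.25,.3,.35): print(q,f(q),W((.075*np.sin(q-.4),.106,0))[0])
g=lambda a:proj(p,W((.045*np.sin(a)*1.03,.084,.105+.045*np.cos(a)*1.03)))[0]
for a in(-.45,-.5,-.55,-.6,-.65,-.7): print(a,g(a))
E
```

```text
0.2 271.1432793231791 0.48671314358816287
0.25 278.2695292933787 0.49040446396184434
0.3 285.26143462914644 0.4941237904134659
0.35 292.0812716135095 0.49786182656388617
-0.45 [289.54495479 242.82928868]
-0.5 [289.64472117 239.03292893]
-0.55 [289.76288651 235.29407355]
-0.6 [289.89882051 231.62768982]
-0.65 [290.05180026 228.04810704]
-0.7 [290.22101866 224.56890915]
```

Request:
play_rows(twist=[[0,0,0],[0,0,0],[0,0,0],[0,0,0]], travel=[[-0.008,0,0],[-0.008,0,0],[-0.006,0,0],[0,0,0]], grip=[1,1,1,1])

```text
time_s: 11.2
ee_pos: [0.5031, 0.1647, 0.171]
eef_rot: [-1.571, 0.0, 0.032]
force: [1.2, -0.2, -0.2]
grip_width: 0.0002
```

Request:
play_rows(twist=[[0,0,0],[0,0,0],[0,0,0]], travel=[[-0.007,0,0],[-0.006,0,0],[-0.006,0,0]], grip=[1,1,1])

```text
time_s: 11.5
ee_pos: [0.5021, 0.1647, 0.171]
eef_rot: [-1.571, 0.0, 0.032]
force: [1.4, -0.1, -1.3]
grip_width: 0.0005
```

Request:
play_rows(twist=[[0,0,0],[0,0,0],[0,0,0]], travel=[[-0.006,0,0],[-0.006,0,0],[-0.006,0,0]], grip=[1,1,1])

```text
time_s: 11.8
ee_pos: [0.5013, 0.1647, 0.171]
eef_rot: [-1.571, -0.0, 0.032]
force: [1.6, -0.5, -0.6]
grip_width: 0.0003
```

Request:
play_rows(twist=[[0,0,0],[0,0,0]], travel=[[-0.008,0,0],[-0.007,0,0]], grip=[1,1])

```text
time_s: 12.0
ee_pos: [0.5005, 0.1647, 0.1709]
eef_rot: [-1.571, -0.0, 0.032]
force: [2.3, -0.3, -2.0]
grip_width: 0.0004
```

```bash
python3 - <<'E'
from h import *
p=ctrl.camera("wrist"); o=ctrl.get_obs();print(o["ee_pos"],o["force"])
cv2.imwrite("pics/w10.png",cv2.resize(cv2.cvtColor(p["img"][180:300,220:370],cv2.COLOR_RGB2BGR),(750,600)))
E
```

```text
[0.50043661 0.16468726 0.17095369] [ 1.99174905  0.02192332 -1.27371226]
```

View pics/w10.png

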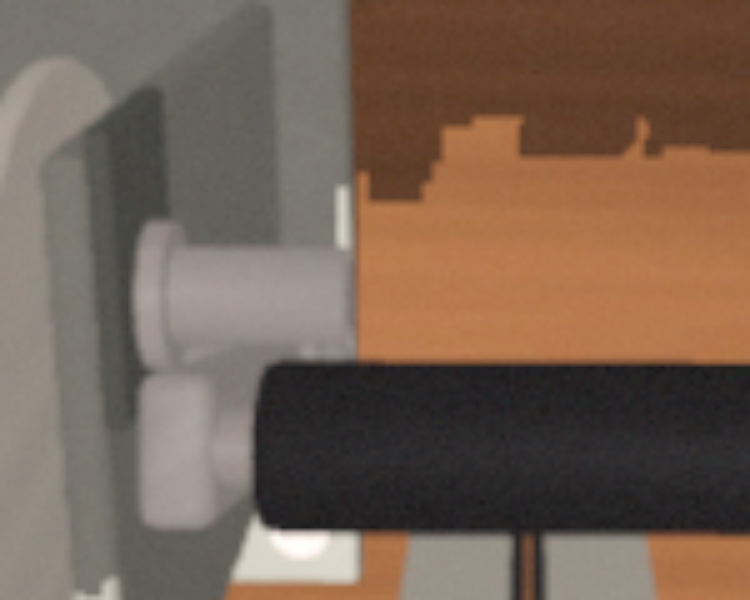

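Request:
play_rows(twist=[[0,0,0],[0,0,0]], travel=[[-0.006,0,0],[-0.006,0,0]], grip=[1,1])

```text
time_s: 12.25
ee_pos: [0.4999, 0.1647, 0.1709]
eef_rot: [-1.571, -0.0, 0.032]
force: [1.5, -0.9, -1.7]
grip_width: 0.0001
```

Request:
play_rows(twist=[[0,0,0],[0,0,0]], travel=[[-0.006,0,0],[-0.006,0,0]], grip=[1,1])

```text
time_s: 12.45
ee_pos: [0.4993, 0.1647, 0.171]
eef_rot: [-1.571, -0.0, 0.032]
force: [1.2, -0.2, -1.2]
grip_width: 0.0004
```

Request:
play_rows(twist=[[0,0,0],[0,0,0]], travel=[[-0.006,0,0],[-0.006,0,0]], grip=[1,1])

```text
time_s: 12.65
ee_pos: [0.4988, 0.1647, 0.1709]
eef_rot: [-1.571, -0.0, 0.032]
force: [4.5, -0.3, -2.7]
grip_width: 0.0001
```

Request:
play_rows(twist=[[0,0,0],[0,0,0]], travel=[[-0.006,0,0],[-0.006,0,0]], grip=[1,1])

```text
time_s: 12.85
ee_pos: [0.4986, 0.1647, 0.171]
eef_rot: [-1.571, -0.001, 0.032]
force: [8.3, -0.8, -4.2]
grip_width: 0.0004
```

Request:
play_rows(twist=[[0,0,0],[0,0,0],[0,0,0],[0,0,0]], travel=[[-0.004,0,0],[0,0,0],[0,0,0],[0,0,0]], grip=[1,1,1,1])

```text
time_s: 13.25
ee_pos: [0.4985, 0.1647, 0.171]
eef_rot: [-1.571, -0.002, 0.031]
force: [7.1, -0.4, -5.0]
grip_width: 0.0004
```

Request:
play_rows(twist=[[0,0,0],[0,0,0],[0,0,0],[0,0,0]], travel=[[-0.006,0,0],[0,0,0],[0,0,0],[0,0,0]], grip=[1,1,1,1])

```text
time_s: 13.65
ee_pos: [0.4983, 0.1646, 0.171]
eef_rot: [-1.571, -0.002, 0.031]
force: [10.0, 0.0, -5.3]
grip_width: 0.0005
```

```bash
python3 - <<'E'
from h import *
p=ctrl.camera("wrist"); o=ctrl.get_obs();print(o["ee_pos"],o["force"])
cv2.imwrite("pics/w11.png",cv2.resize(cv2.cvtColor(p["img"][180:300,220:370],cv2.COLOR_RGB2BGR),(750,600)))
E
```

```text
[0.49834908 0.16465878 0.17095873] [ 8.95643245 -0.08147114 -6.1256051 ]
```

View pics/w11.png

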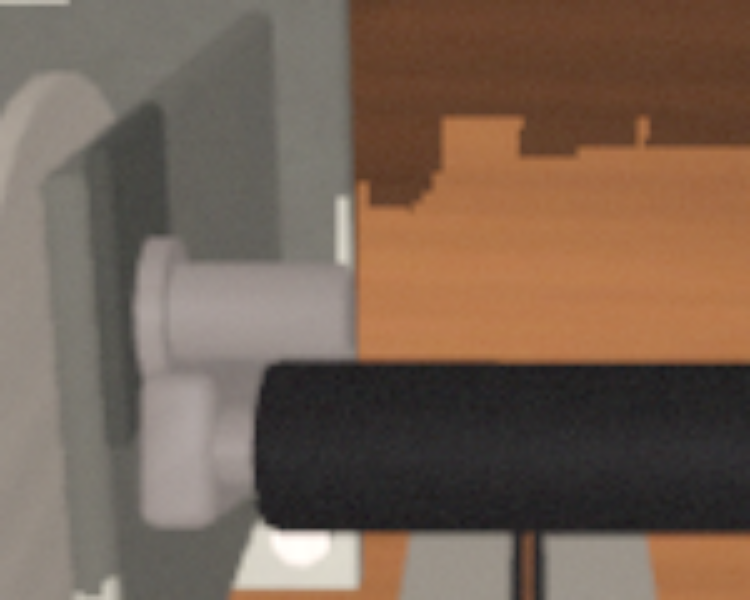

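Request:
play_rows(twist=[[0,0,0],[0,0,0],[0,0,0],[0,0,0],[0,0,0],[0,0,0],[0,0,0],[0,0,0],[0,0,0],[0,0,0],[0,0,0],[0,0,0]], travel=[[0.05,0,0],[0.3,0,0],[0.5,0,0],[0,0,0.7],[0,0,0.9],[0,0,0.9],[-0.2,-0.6,0],[-0.3,-0.8,0],[-0.3,-0.8,0],[-0.25,-0.72,0],[0,0,0],[0,0,0]], grip=[1,1,1,1,1,-0.2,-0.2,-0.2,-0.2,-0.2,-0.2,-0.2])

```text
time_s: 14.9
ee_pos: [0.4875, 0.0185, 0.2963]
eef_rot: [-1.57, -0.0, 0.03]
force: [0.5, -0.2, -0.1]
grip_width: 0.053
```

```bash
python3 - <<'E'
from h import *
q=ctrl.camera("scene"); p=ctrl.camera("wrist");save(p,"w12"); o=ctrl.get_obs(); print(o["ee_pos"],o["force"],o["grip_width"])
cv2.imwrite("pics/s12.png",cv2.resize(cv2.cvtColor(q["img"][60:300,150:450],cv2.COLOR_RGB2BGR),(750,600)))
E
```

```text
[0.48775737 0.01940686 0.29593134] [ 0.22751269 -0.54354308  0.16239102] 0.0561328104191809
```

View pics/s12.png

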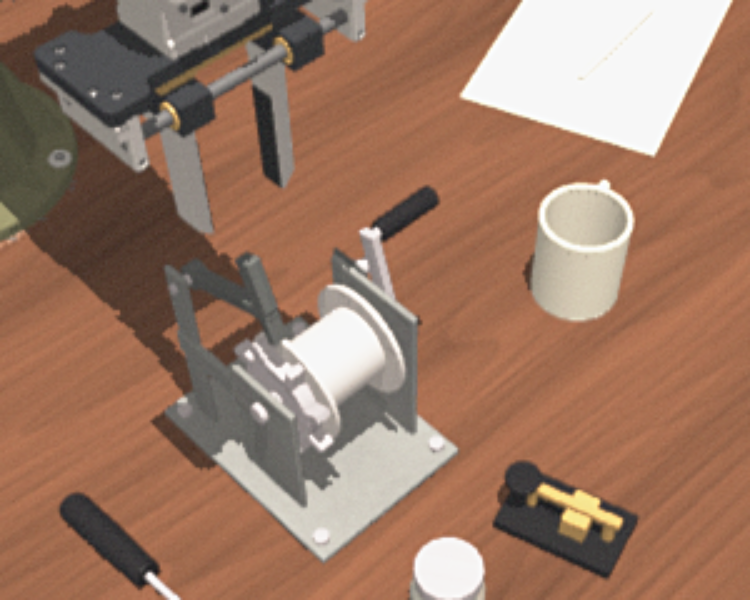

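View pics/w12.png

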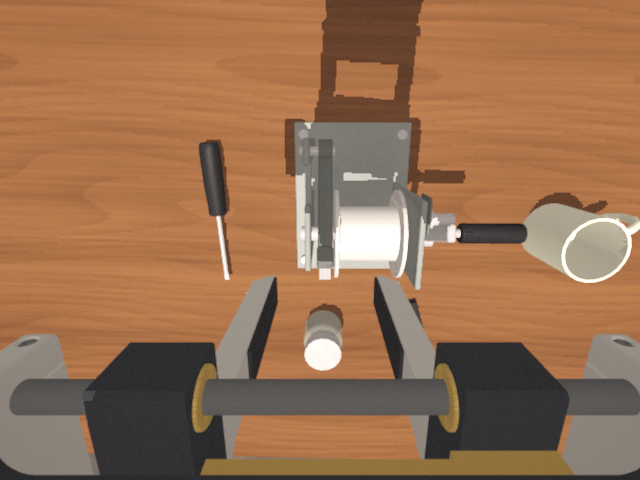

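Request:
play_rows(twist=[[0,0,0],[0,0,0],[0,0,0],[0,0,0],[0,0,0],[0,0,0],[0,0,0],[0,0,0],[0,0,0],[0,0,0],[0,0,0]], travel=[[-0.01,0,-0.3],[0,0,-0.5],[0,0,-0.4],[0,0,-0.33],[0,0,0],[0,0,0],[0,0,0],[0,0,0],[0,0,0],[0,0,0],[0,0,0]], grip=[-0.2,-0.2,-0.2,-0.2,-0.2,1,1,1,1,1,1], force=8)

```text
time_s: 16.1
ee_pos: [0.4871, 0.0187, 0.2196]
eef_rot: [-1.571, -0.0, 0.032]
force: [-0.2, -0.1, 0.7]
grip_width: 0.0124
```

Request:
play_rows(twist=[[0,0,0],[0,0,0],[0,0,0],[0,0,0]], travel=[[0.054,0,-0.064],[0.051,0,-0.066],[0.048,0,-0.069],[0,0,0]], grip=[1,1,1,1])

```text
time_s: 16.5
ee_pos: [0.4951, 0.0189, 0.2089]
eef_rot: [-1.57, 0.0, 0.032]
force: [1.9, 2.8, -1.4]
grip_width: 0.0119
```

Request:
play_rows(twist=[[0,0,0],[0,0,0],[0,0,0]], travel=[[0.022,0,-0.035],[0.022,0,-0.035],[0,0,0]], grip=[1,1,1])

```text
time_s: 16.8
ee_pos: [0.497, 0.0189, 0.2058]
eef_rot: [-1.57, 0.0, 0.032]
force: [-0.0, 3.8, -0.8]
grip_width: 0.012
```

Request:
play_rows(twist=[[0,0,0],[0,0,0]], travel=[[0.021,0,-0.036],[0.021,0,-0.037]], grip=[1,1])

```text
time_s: 17.0
ee_pos: [0.4991, 0.0189, 0.2023]
eef_rot: [-1.57, 0.0, 0.032]
force: [-2.0, 5.1, 1.7]
grip_width: 0.0117
```

Request:
play_rows(twist=[[0,0,0],[0,0,0]], travel=[[0.019,0,-0.037],[0.019,0,-0.037]], grip=[1,1])

```text
time_s: 17.2
ee_pos: [0.501, 0.0189, 0.1985]
eef_rot: [-1.57, 0.0, 0.032]
force: [-1.0, 5.4, 1.1]
grip_width: 0.012
```

Request:
play_rows(twist=[[0,0,0],[0,0,0]], travel=[[0.017,0,-0.037],[0.016,0,-0.037]], grip=[1,1])

```text
time_s: 17.4
ee_pos: [0.5026, 0.019, 0.1948]
eef_rot: [-1.57, 0.0, 0.032]
force: [-0.9, 6.1, 1.6]
grip_width: 0.0118
```

Request:
play_rows(twist=[[0,0,0],[0,0,0]], travel=[[0.009,0,-0.02],[0.008,0,-0.02]], grip=[1,1])

```text
time_s: 17.6
ee_pos: [0.5035, 0.019, 0.1928]
eef_rot: [-1.57, 0.0, 0.032]
force: [-0.9, 5.5, 1.8]
grip_width: 0.0122
```

Request:
play_rows(twist=[[0,0,0],[0,0,0]], travel=[[0.006,0,-0.014],[0.006,0,-0.014]], grip=[1,1])

```text
time_s: 17.8
ee_pos: [0.504, 0.019, 0.1914]
eef_rot: [-1.57, 0.0, 0.032]
force: [-1.2, 6.5, 0.2]
grip_width: 0.0121
```

Request:
play_rows(twist=[[0,0,0],[0,0,0]], travel=[[0.004,0,-0.01],[0.004,0,-0.01]], grip=[1,1])

```text
time_s: 18.0
ee_pos: [0.5043, 0.019, 0.1908]
eef_rot: [-1.57, 0.0, 0.032]
force: [-5.9, 6.0, 8.7]
grip_width: 0.0119
```

Request:
play_rows(twist=[[0,0,0],[0,0,0]], travel=[[0.002,0,-0.008],[0.002,0,-0.008]], grip=[1,1])

```text
time_s: 18.2
ee_pos: [0.5047, 0.019, 0.1905]
eef_rot: [-1.57, -0.001, 0.032]
force: [-5.9, 5.7, 10.8]
grip_width: 0.0117
```

Request:
play_rows(twist=[[0,0,0],[0,0,0],[0,0,0],[0,0,0],[0,0,0],[0,0,0],[0,0,0],[0,0,0]], travel=[[0,0,0],[0,0,0],[0,0,0],[0,0,0],[0,0,0.3],[0,0,0.8],[0,0,0.8],[0,0,0]], grip=[-0.2,-0.2,-0.2,-0.2,-0.2,-0.2,-0.2,-0.2])

```text
time_s: 19.0
ee_pos: [0.506, 0.0186, 0.2898]
eef_rot: [-1.572, -0.008, 0.032]
force: [0.6, -0.7, -0.5]
grip_width: 0.0563
```

```bash
python3 - <<'E'
from h import *
q=ctrl.camera("scene"); save(q,"s13f"); o=ctrl.get_obs(); print(o["ee_pos"],o["force"],o["grip_width"])
a=cv2.imread("pics/scene0.png"); b=cv2.imread("pics/s13f.png")
z=lambda i:cv2.resize(i[150:260,205:305],(400,440),interpolation=cv2.INTER_CUBIC)
cv2.imwrite("pics/s13.png",np.hstack([z(a),z(b)]))
E
```

```text
[0.50535236 0.0186042  0.28678074] [0.22409273 0.05521936 0.03243329] 0.05649031914409167
```

View pics/s13.png

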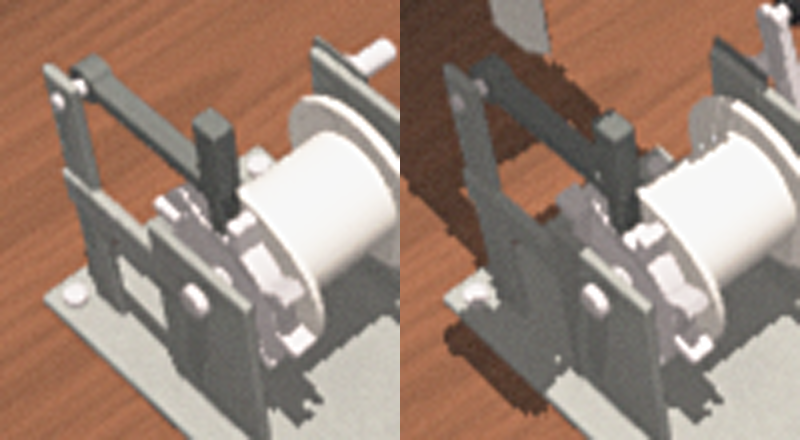

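Request:
play_rows(twist=[[0,0,0],[0,0,0],[0,0,0],[0,0,0],[0,0,0],[0,0,0],[0,0,0]], travel=[[0,0,0],[0,0.01,0],[0,0,0],[0,0,0],[0,0,-0.6],[0,0,-0.6],[0,0,-0.05]], grip=[1,1,1,1,1,1,1])

```text
time_s: 19.75
ee_pos: [0.5034, 0.0192, 0.2191]
eef_rot: [-1.57, 0.005, 0.032]
force: [0.2, 0.9, 0.8]
grip_width: 0.0038
```

Request:
play_rows(twist=[[0,0,0],[0,0,0],[0,0,0]], travel=[[0,0,-0.02],[0,0,-0.02],[0,0,0]], grip=[1,1,1])

```text
time_s: 20.05
ee_pos: [0.5051, 0.0192, 0.2214]
eef_rot: [-1.571, -0.002, 0.032]
force: [-0.2, -0.3, 0.0]
grip_width: 0.0008
```

Request:
play_rows(twist=[[0,0,0],[0,0,0],[0,0,0]], travel=[[0,0,-0.02],[0,0,-0.02],[0,0,0]], grip=[1,1,1])

```text
time_s: 20.35
ee_pos: [0.5047, 0.0192, 0.2183]
eef_rot: [-1.571, -0.0, 0.032]
force: [-0.6, 0.5, -0.9]
grip_width: 0.0005
```

Request:
play_rows(twist=[[0,0,0],[0,0,0]], travel=[[0,0,-0.012],[0,0,0]], grip=[1,1])

```text
time_s: 20.55
ee_pos: [0.5048, 0.0192, 0.218]
eef_rot: [-1.571, -0.0, 0.032]
force: [-0.8, 0.6, 4.4]
grip_width: 0.0003
```

Request:
play_rows(twist=[[0,0,0],[0,0,0]], travel=[[0,0,-0.01],[0,0,0]], grip=[1,1])

```text
time_s: 20.75
ee_pos: [0.5048, 0.0192, 0.218]
eef_rot: [-1.571, -0.001, 0.032]
force: [-2.8, -0.3, 8.8]
grip_width: 0.0003
```

Request:
play_rows(twist=[[0,0,0],[0,0,0],[0,0,0],[0,0,0],[0,0,0],[0,0,0],[0,0,0]], travel=[[0,0,0.3],[0,0,0.8],[0,0,0.8],[-0.4,0,0.4],[0,0,0],[0,0,0],[0,0,0]], grip=[1,1,1,1,1,1,1])

```text
time_s: 21.45
ee_pos: [0.4847, 0.0192, 0.3307]
eef_rot: [-1.571, 0.002, 0.032]
force: [-0.6, 0.0, 0.9]
grip_width: 0.0003
```

```bash
python3 - <<'E'
from h import *
q=ctrl.camera("scene"); save(q,"s14"); o=ctrl.get_obs(); print(o["time_s"],o["ee_pos"],o["force"],abs(o["joint_vel"]).max())
E
```

```text
21.5 [0.48476279 0.01920387 0.33073729] [ 0.57262375 -0.91073488  0.25618295] 0.003692859642692164
```

View pics/s14.png

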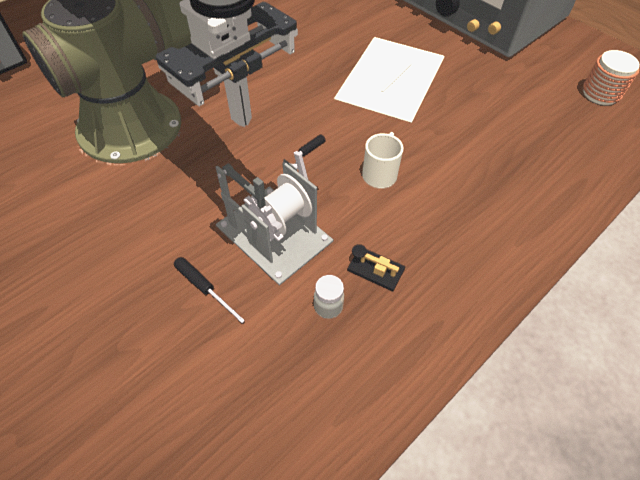

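The crank is against the pin with its handle at about (312,146), the pawl is down with its tab at about (259,190), and the mug, screwdriver, jar and key have not moved. The gripper is clear of everything.

```bash
python3 -c "
from station import ctrl
print(ctrl.hand_in())"
```

```text
the job is handed in; nothing more can be done
None
```

The winch is let back against its stop and locked, and I handed the job in at about 21.5 s; no verdict is reported.

- **Pawl lift:** I gripped the tab and lifted it to about 0.33 rad by the scene picture. It stayed there after I let go.
- **Crank:** I pushed the handle back with closed fingers in small steps until the force rose from about 1.5 N to 7–10 N at the handle. I estimate 6–15 N on the pin from that, and held it for about a second. The wrist picture showed the crank arm against the pin.
- **Pawl down:** I lowered it along its arc until it stopped at about 10 N, within 0.5 mm of its starting height. After releasing, I pressed the tab top with 8.8 N; it was firm at 210 mm above the bench, which is the height for fully home.

**Final check:** in the last scene picture the crank is still at the stop, the mug, screwdriver, jar and key look unmoved, and the gripper is about 110 mm clear of the pawl.

**Less certain:** I have no direct reading of the drum angle. From the pictures I put it at about 0.1 rad, inside the allowed -0.12 to 0.22. While closing on the tab the first time, the gripper was off-centre by about 1 mm and the wrist read about 17 N sideways. I re-centred it before lifting.

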